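# Pack a pot-neck find in the packing nest

### The job

Pack the mounted pot neck into the grey packing nest: lower its mount board squarely into the nest, then the spacer block with the hole over the neck, then the plain cover board on top, each lying flat and fully home on what is beneath it. Lower the mount in gently, do not let it drop, and leave the handle sherd, jar and brush where they are. The nest is clamped at an unknown place along its rail, so feel for it before letting the mount go.

Things in the scene. Friction and masses are not known exactly. Their poses are not given: they have to be found in the camera images.
- fixture: Fixed rail base: aluminium plate 220 x 120 x 12 mm, long side along its x, two steel rails along its long edges (tops 18 mm above table). Origin: centre of its underside, at table height; z up. On it is the grey nest, NOT tracked: clamped firmly (holds against 100 N), its centre anywhere from -18 to +18 mm along the base's x, at the base's y = 0, square to it.
- rail_mid (a point): Point of the fixed base, 20 mm above its origin (not moving with the nest), at the height of the nest's pocket floor. The nest is an open-topped box: pocket 124 mm along x by 68 mm along y, wall tops 76 mm above the table, no chamfers. Side walls (8 mm thick) reach only 24 mm in from each end; between them both long sides are open for 76 mm, down to the floor, for the fingers.
- rail_end (a point): Middle of the base's -x end, on top of the plate (110 mm from the base's centre, 12 mm above the table). The nest's two end walls are each 10 mm thick and 84 mm wide; their outer faces are 72 mm from the nest's centre. The -x one is plain; a black clamp knob sticks out 20 mm from the outside of the +x one, 15 to 37 mm above the table.
- mount: The mount: plywood board 120 x 64 x 20 mm (long side along its x) with a terracotta pot neck fixed upright in the middle of its top; neck 28 mm tall (top 48 mm above the board's underside), at most 34 mm in diameter. Mass 0.25 to 0.5 kg. Origin: centre of the board's underside; z up. 2 mm clearance in the pocket all round; either way round will do.
- spacer: The spacer: plywood block 120 x 64 x 30 mm (long side along its x) with a vertical through-hole 42 mm in diameter in its middle, which passes over the pot neck. Mass 0.15 to 0.31 kg. Origin: centre of its underside; z up. Either way round will do. Home on the mount, its underside is 40 mm above the table.
- cover: The cover: plain plywood board 120 x 64 x 12 mm (long side along its x), no hole. Mass 0.08 to 0.17 kg. Origin: centre of its underside; z up. Home on the spacer, its underside is 70 mm above the table and its top 6 mm above the nest's walls.
- handle_sherd: Bystander: loose terracotta sherd, 90 x 60 mm plate with an arched handle, 61 mm high. Origin: centre of its underside.
- jar: Bystander: loose closed glass jar, 66 mm diameter, 90 mm high. Origin: centre of its underside.
- brush: Bystander: loose hand brush, 170 mm long, lying along its x. Origin: about the middle of its length, on the table.

How it is judged:
On the way, in this order (a step that is already met when the one before it is completed fails the run):
1. the mount lies home on the nest's floor (z of mount in the frame of fixture between 0.0175 and 0.0225 m and horizontal distance between mount and fixture below 0.03 m and angle between mount's own z axis and vertical below 0.04 rad and angle between the x axis of mount and the x axis of fixture, either way round below 0.08 rad), for 0.2 s.
2. the spacer lies home on the mount, around the neck (all of step 1 and z of spacer in the frame of mount between 0.0175 and 0.0225 m and horizontal distance between spacer and mount below 0.008 m and angle between spacer's own z axis and vertical below 0.04 rad and angle between the x axis of spacer and the x axis of mount, either way round below 0.1 rad), for 0.2 s.
3. the cover lies home on the spacer (all of step 2 and z of cover in the frame of spacer between 0.0275 and 0.0325 m and horizontal distance between cover and spacer below 0.008 m and angle between cover's own z axis and vertical below 0.04 rad and angle between the x axis of cover and the x axis of spacer, either way round below 0.1 rad), for 0.2 s.
At the end, for the whole second after the job is handed in: Mount on the nest floor (underside 20 mm above the table), spacer on it (+20 mm), cover on that (+30 mm), each within 2.5 mm; mount within 30 mm of the base centre, others centred within 8 mm; level within 0.04 rad, lengthwise within 0.08 to 0.10 rad; at rest, released (all of step 3 and linear speed of each of mount, spacer, cover below 0.02 m/s and contact force between each of mount, spacer, cover and the fingers below 0.1 N); the robot touches nothing.
It fails at once if the mount drops into the nest (falls faster than 0.45 m/s inside it) (linear speed of mount above 0.45 m/s and z of mount in the frame of fixture below 0.074 m and horizontal distance between mount and fixture below 0.03 m).
It fails at once if the handle sherd is moved more than 30 mm (distance of handle_sherd from where it was at the start of the episode above 0.03 m).
It fails at once if the jar is moved more than 30 mm (distance of jar from where it was at the start of the episode above 0.03 m).
It fails at once if the brush is moved more than 30 mm (distance of brush from where it was at the start of the episode above 0.03 m).
It also fails if it takes over 72 s, if anything falls off the work surface, if the arm or the gripper's body presses on something with over 40 N, if the wrist force passes 120 N, or if a joint passes its speed limit or range.

### The arm

A 7-joint arm with a two-finger parallel gripper is mounted at the origin on the work surface. World frame = base frame: x ahead of the robot, y to its left, z up, the work surface at z = 0. Lengths are in m, angles in rad, forces in N, time in s.
With the tool pointing down it reaches from about 0.4 to 0.85 m from the base axis. Payload 10.4 kg.
Tool frame: the origin (TCP) lies at the very end of the fingers, on their centre line; the grasp point (between the pads) lies 19 mm behind it (manip.grip_point_offset is the distance from the TCP to the grasp point, in m); z points along the fingers, y is the line along which they close (so a half turn about z gives the same grasp; the last joint's range is limited). The gripper opens to 85 mm and grips with 20 to 120 N. Pads are 22 mm wide; open, the fingers measure 114 mm over their backs; the gripper's body (76 mm by 85 mm) begins 54 mm behind the grasp point. The pads swing forward as they close: fully open they stand 13 mm farther back than shut.
Start: joints at [-1.307, 0.332, -0.065, 1.46, 0.022, 1.35, -0.088], TCP at [0.177, 0.599, 0.231] pointing down, gripper open.
Joint ranges: [-2.6, 2.6], [-0.5, 2.12], [-1.47, 1.34], [0.16, 2.42], [-1.27, 4.41], [0.06, 2.06], [-2.6, 2.6]. Speed limits (rad/s): [2.22, 2.22, 2.79, 2.79, 3.14, 3.14, 3.14].

### API

Orientations are given as a unit quaternion [x, y, z, w].
In Python, from workcell import manip gives the robot as it stands. The module is installed in compiled form; this text tells all that it offers.
- The arm moves only by the shell command python3 -m inch 'ROWS' [OPENING] [FORCE]. ROWS is JSON, a list of rows, each a list of 2 entries, a list of its own where there are three numbers: the shift along the tool's x, y, z each as a share of 0.08 m, from -1 to 1, then the turn, a rotation vector about the tool's x, y, z each as a share of 45 degrees, from -1 to 1. A call has exactly 10 rows; each row is the pose to reach, as a shift and turn from the pose commanded when the call began, along the tool's axes at that moment; what a row does not reach only later rows make up. A row lasts 1/10 s, in which the tool goes at most 50 mm and 8.59 degrees, less where a joint would pass 70% of its speed; a pose out of reach is approached as far as the arm can. A call with a number of a shift or a turn outside -1 to 1 is refused whole. A call with a gripper value outside its range is refused whole. OPENING is the opening, from 0 (shut) to 1 (fully open), set as the call begins (- or left out, the last holds). The fingers move at their own pace and stop on an object; FORCE is the grip in N (left out, the last holds). Time passes only in rows, so rows that repeat a pose let the fingers close, or fill a call up. It gives the time, the measured TCP pose, the force, the opening and the grip force at its end, in the units of the state.
- manip.get_obs(): the state, without advancing time (a new reading comes with each control period).
- manip.camera(name): name is "side" or "top" or "wrist"; returns the picture (480x640x3 uint8, red, green, blue); there is no depth.
- manip.camera_params(name): a dict with "fov_y" (degrees; the focal length in pixels is half the picture's height over the tangent of half this angle, whatever the lens; pixels are square), "cx", "cy" (the principal point, pixels), "camera_from_world" (4x4, takes a point from world to camera coordinates); the wrist camera has in their place "T_tool_cam" (4x4, takes a point from camera to tool coordinates, whose origin is the TCP and whose axes are the flange's). Camera axes: x right, y up, looking along -z (the intrinsics and any distortion apply to the point x, -y, -z); pixel columns grow to the right and rows downward; lengths in m; the calibration is good to about 2 mm. A picture is of the moment at which its call begins: read the wrist's pose just before it. camera_params takes no time and is no camera call.
- manip.hand_in(): hands the job in; it is judged then, once.
The state is a dict: "clock": time; "joint_pos": joint angles; "joint_velocities": joint speeds; "tau": joint torques, N m; "position": TCP position; "ee_rot": TCP orientation; "ft_force": force on the tool from outside, world axes, zero at the start; "torque": the same for the moment, N m; "grip_width": opening from 0.0 (shut) to 1.0 (fully open); "grasp_force": force on a finger pad.
Only numpy, scipy, OpenCV 4.12 (cv2) and the standard library are available. Lean on these libraries where they do the work, as an engineer would, in place of code of your own. Each camera call takes 0.05 s, during which the arm holds its last target. There are 200 camera calls.

## Working session

There is one attempt and no reset: what is moved stays moved. The work goes in short steps, Python scripts to look and compute and a shell command to move; the robot and the scene stay as the last step left them, time stands still between calls to the robot, and variables do not carry over. Pictures are saved under pics/ and viewed, at most 13 in all, crops included, and the job is handed in when it is done.

```bash
mkdir -p pics
python3 - <<'E'
from workcell import manip
import cv2,numpy as np,json
o=manip.get_obs();print({k:np.round(v,4).tolist() for k,v in o.items()})
for n in("top","side","wrist"):
    im=manip.camera(n);cv2.imwrite(f"pics/{n}0.png",im[:,:,::-1]);p=manip.camera_params(n)
    print(n,{k:np.round(v,4).tolist() for k,v in p.items()})
print(manip.grip_point_offset)
E
```

```text
{'clock': 0.0, 'joint_pos': [-1.3066, 0.3328, -0.0647, 1.4609, 0.0217, 1.3499, -0.0885], 'joint_velocities': [-0.0011, 0.0001, -0.0016, 0.001, -0.0018, 0.0005, -0.0006], 'tau': [0.0005, -62.5459, 0.0491, -39.1602, 0.0162, 0.0102, -0.0], 'position': [0.1767, 0.5991, 0.2305], 'ee_rot': [0.1429, 0.9897, -0.0007, -0.0], 'ft_force': [-0.0994, 0.1597, -0.0212], 'torque': [0.005, 0.0566, 0.0038], 'grasp_force': 0.0, 'grip_width': 1.0019}
top {'fov_y': 47.4474, 'cx': 324.6428, 'cy': 241.7899, 'camera_from_world': [[-0.0166, -0.9995, -0.0287, 0.0183], [0.991, -0.0203, 0.1321, -0.5907], [-0.1326, -0.0262, 0.9908, -1.0058], [0.0, 0.0, 0.0, 1.0]]}
side {'fov_y': 45.5996, 'cx': 323.1288, 'cy': 242.5519, 'camera_from_world': [[0.8171, -0.5763, -0.0132, -0.4783], [0.3074, 0.4163, 0.8557, -0.2085], [-0.4876, -0.7033, 0.5173, -0.9914], [0.0, 0.0, 0.0, 1.0]]}
wrist {'fov_y': 59.8498, 'cx': 329.1829, 'cy': 242.1532, 'T_tool_cam': [[0.0004, 0.9512, 0.3085, 0.0785], [1.0, -0.0001, -0.0009, -0.0], [-0.0009, 0.3085, -0.9512, -0.1415], [0.0, 0.0, 0.0, 1.0]]}
0.0187
```

View pics/top0.png

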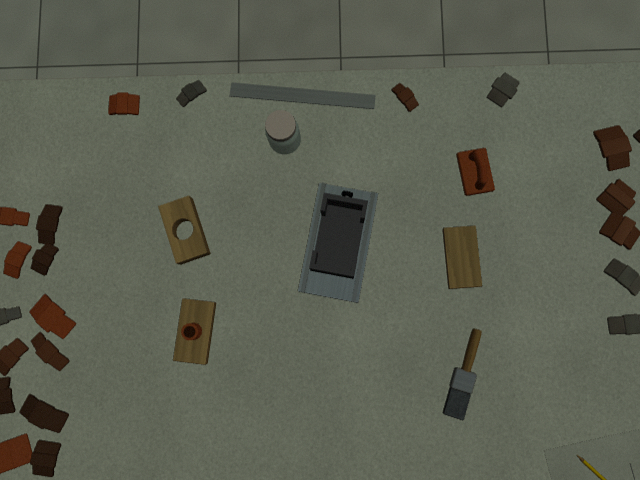

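View pics/side0.png

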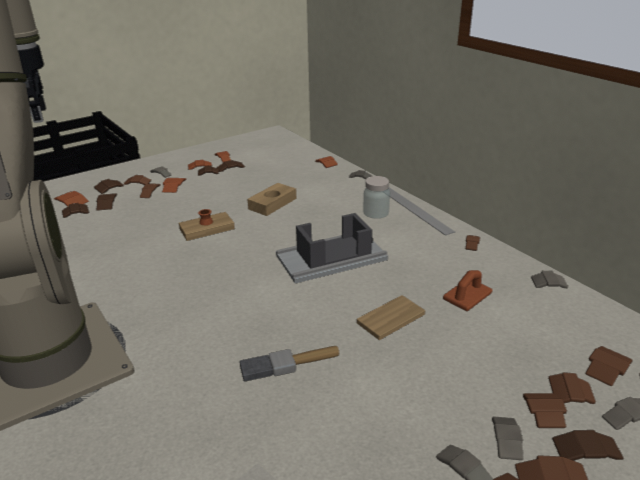

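The top view shows everything: spacer (184,230), mount (195,331), cover (462,257), nest and rail base (338,243), jar (283,130), sherd (476,171) and brush (462,375). The side view agrees.

```bash
cat > h.py <<'E'
from workcell import manip
import cv2,numpy as np
from scipy.spatial.transform import Rotation as R
def take(n,fn=None):
    o=manip.get_obs(); im=manip.camera(n)[:,:,::-1].copy(); p=manip.camera_params(n)
    if fn: cv2.imwrite("pics/"+fn,im)
    if n=="wrist":
        T=np.eye(4);T[:3,:3]=R.from_quat(o["ee_rot"]).as_matrix();T[:3,3]=o["position"];W=T@np.array(p["T_tool_cam"])
    else: W=np.linalg.inv(p["camera_from_world"])
    return im,(240/np.tan(np.radians(p["fov_y"]/2)),p["cx"],p["cy"],W)
def cast(C,uv,z):
    f,cx,cy,W=C; uv=np.atleast_2d(uv).astype(float)
    d=np.c_[(uv[:,0]-cx)/f,-(uv[:,1]-cy)/f,-np.ones(len(uv))]@W[:3,:3].T
    return W[:3,3]+d*((z-W[2,3])/d[:,2])[:,None]
def proj(C,P):
    f,cx,cy,W=C; q=(np.atleast_2d(P)-W[:3,3])@W[:3,:3]
    return np.c_[cx+f*q[:,0]/-q[:,2],cy-f*q[:,1]/-q[:,2]]
def blobs(mask,amin):
    mask=cv2.morphologyEx(mask,cv2.MORPH_OPEN,np.ones((3,3)))
    return [c for c in cv2.findContours(mask,cv2.RETR_EXTERNAL,cv2.CHAIN_APPROX_NONE)[0] if cv2.contourArea(c)>amin]
def rect(C,c,z):
    P=cast(C,c[:,0],z)[:,:2]
    (x,y),(w,h),a=cv2.minAreaRect((P*1000).astype(np.float32))
    if w<h: w,h,a=h,w,a+90
    return x/1000,y/1000,w,h,(a+90)%180-90
def wood(im):
    h=cv2.cvtColor(im,cv2.COLOR_BGR2HSV); return cv2.inRange(h,(10,70,60),(28,255,255))
def pose(o): 
    r=R.from_quat(o["ee_rot"]).as_matrix(); print("pos",np.round(o["position"],4),"xdir deg",np.degrees(np.arctan2(r[1,0],r[0,0])).round(2),"tilt",r[:,2].round(3))
E
python3 - <<'E'
from h import *
im,C=take("top")
print("cam",C[3][:3,3])
for c in blobs(wood(im),500):
    M=c[:,0].mean(0); z={0:.03,1:.02,2:.012}[0 if M[0]<300 and M[1]<280 else 1 if M[0]<300 else 2]
    print(M.round(),np.round(rect(C,c,z),3))
h=cv2.cvtColor(im,cv2.COLOR_BGR2HSV)
for p in [(310,290),(345,290),(340,240),(250,240),(325,200),(375,200),(342,199),(318,240)]: print(p,h[p[1],p[0]])
E
```

```text
cam [ 0.45230036 -0.02003585  1.07514928]
[193. 331.] [  0.426   0.263 119.822  63.712  -7.85 ]
[462. 256.] [  0.561  -0.259 119.435  62.831   3.031]
[182. 229.] [  0.624   0.286 120.207  64.777  18.341]
(310, 290) [85 31 91]
(345, 290) [90 24 85]
(340, 240) [68 24 42]
(250, 240) [ 41  35 102]
(325, 200) [30  6 42]
(375, 200) [85 33 85]
(342, 199) [45 12 41]
(318, 240) [165  12  43]
```

Run:
```python
import cv2
im=cv2.imread("pics/top0.png")[175:310,290:390]; cv2.imwrite("pics/nestc.png",cv2.convertScaleAbs(cv2.resize(im,None,fx=4,fy=4,interpolation=cv2.INTER_CUBIC),alpha=1.8))
```

```text
(no output)
```

View pics/nestc.png

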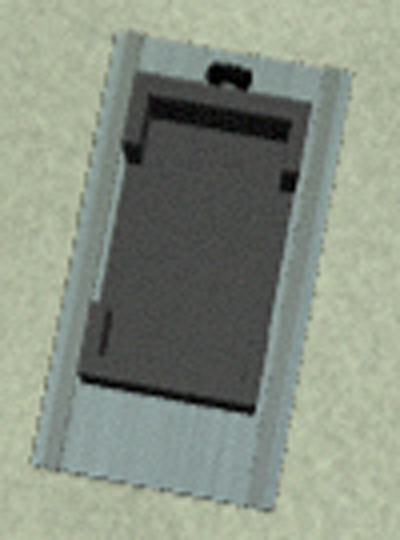

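The crop shows the base with its knob at crop (228,75), towards world +x. The nest stands off-centre, and its -x wall outer face is near crop y≈400.

Run:
```python
from h import *
im,C=take("top")
h=cv2.cvtColor(cv2.GaussianBlur(im,(3,3),0),cv2.COLOR_BGR2HSV)
m=((h[...,0]>62)|(h[...,2]<62)).astype(np.uint8)*255; m[:170]=0;m[320:]=0;m[:,:280]=0;m[:,400:]=0
m=cv2.morphologyEx(m,cv2.MORPH_CLOSE,np.ones((5,5)))
for c in blobs(m,2000):
  for z in(.012,.018,): print("base",z,np.round(rect(C,c,z),4))
d=(h[...,2]<62).astype(np.uint8)*255; d[:170]=0;d[320:]=0;d[:,:280]=0;d[:,400:]=0
for c in blobs(d,1000):
    P=cast(C,c[:,0],.076)[:,:2]; print("nest top-plane",np.round(rect(C,c,.076),4)); Q=cast(C,c[:,0],.012)
    print(np.round(rect(C,c,.012),4))
m2=cv2.inRange(h,(0,120,40),(12,255,255))
for c in blobs(m2,30):
    M=c[:,0].mean(0)
    if 120<M[0]<560 and M[1]>120: print("red",M.round(),cast(C,M,.048).round(3))
```

```text
base 0.012 [ 5.945000e-01 -1.800000e-02  2.196975e+02  1.188603e+02 -1.180920e+01]
base 0.018 [ 5.937000e-01 -1.800000e-02  2.184576e+02  1.181895e+02 -1.180920e+01]
nest top-plane [ 6.037000e-01 -1.970000e-02  1.604384e+02  8.432500e+01 -1.165090e+01]
[ 6.134000e-01 -1.970000e-02  1.707151e+02  8.972640e+01 -1.165090e+01]
red [193. 331.] [[0.426 0.256 0.048]]
red [475. 171.] [[ 0.72  -0.284  0.048]]
```

```bash
cat >> h.py <<'E'
def plan(x,y,z,yaw):
    """yaw = world heading of tool x in degrees, tool pointing down"""
    o=manip.get_obs(); r=R.from_quat(o["ee_rot"]); t=np.radians(yaw)
    rt=R.from_matrix(np.array([[np.cos(t),np.sin(t),0],[np.sin(t),-np.cos(t),0],[0,0,-1]]))
    pose(o)
    print("shift",(r.inv().apply(np.array([x,y,z])-o["position"])/.08).round(3),"turn",((r.inv()*rt).as_rotvec(degrees=True)/45).round(3),"F",np.round(o["ft_force"],2),"t",round(float(o["clock"]),2),"w",round(float(o["grip_width"]),3))
E
python3 - <<'E'
from h import *
im,C=take("top")
c,s=np.cos(np.radians(-11.8)),np.sin(np.radians(-11.8)); F=np.array([.594,-.018])
for n,p in (("-x outer",(290+168/4,175+389/4)),("+x outer",(290+223.5/4,175+87.5/4)),("+x inner",(290+220/4,175+107/4))):
    d=cast(C,p,.076)[0,:2]-F; print(n,d@[c,s],d@[-s,c])
plan(.426,.263,.18,172.15)
E
```

```text
-x outer -0.06557819547574824 -0.0016082427933946787
+x outer 0.07752677717319026 -0.000786943931577487
+x inner 0.0681245197748158 -0.0008819244465745704
pos [0.1768 0.5994 0.2311] xdir deg 163.57 tilt [-0. -0. -1.]
shift [-4.178 -3.151  0.64 ] turn [-0.    -0.    -0.191] F [-0.88  0.25  0.34] t 0.3 w 1.002
```

```bash
for i in 1 2 3 4; do python3 -m inch '[[[-0.1,-0.075,0.012],[0,0,0]],[[-0.2,-0.15,0.025],[0,0,0]],[[-0.3,-0.225,0.037],[0,0,0]],[[-0.4,-0.3,0.05],[0,0,0]],[[-0.5,-0.375,0.062],[0,0,0]],[[-0.6,-0.45,0.075],[0,0,0]],[[-0.7,-0.525,0.087],[0,0,0]],[[-0.8,-0.6,0.1],[0,0,0]],[[-0.9,-0.675,0.112],[0,0,0]],[[-1,-0.75,0.125],[0,0,0]]]' 1 60 >/dev/null; done
python3 - <<'E'
from h import *
plan(.426,.263,.16,172.15)
im,C=take("wrist","w1.png")
h=cv2.cvtColor(im,cv2.COLOR_BGR2HSV)
for c in blobs(wood(im),2000): print(np.round(rect(C,c,.02),4), cv2.boundingRect(c))
for c in blobs(cv2.inRange(h,(0,120,30),(9,255,255)),200):
    M=c[:,0].mean(0);print("neck",M,cast(C,M,.045))
E
```

```text
pos [0.4163 0.2781 0.1912] xdir deg 163.56 tilt [ 0.  0. -1.]
shift [-0.169 -0.147  0.391] turn [ 0.     0.    -0.191] F [0.69 0.48 0.2 ] t 4.3 w 1.0
[  0.6219   0.2854 141.7017  71.5775  18.2945] (335, 348, 126, 125)
[  0.4244   0.2641 119.2884  62.6946  -7.8085] (261, 146, 103, 157)
```

View pics/w1.png

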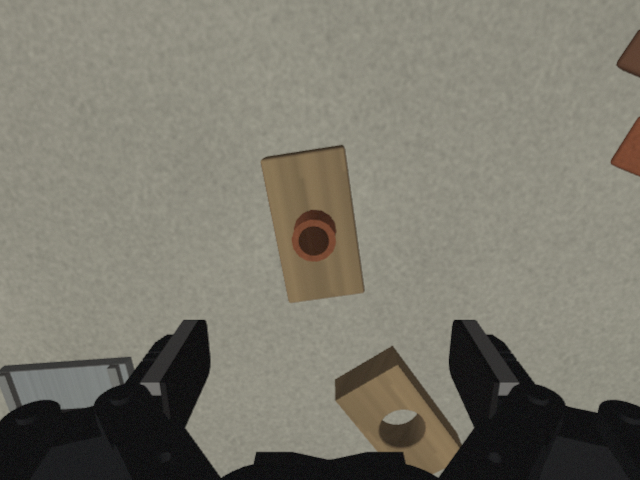

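The wrist view shows the mount at (312,225) with its upright neck. The spacer is at (400,410) and the nest at lower left. The two cameras agree on the mount to 2 mm.

```bash
python3 -m inch '[[[-0.05,-0.04,0.1],[0,0,-0.06]],[[-0.1,-0.08,0.2],[0,0,-0.12]],[[-0.15,-0.12,0.3],[0,0,-0.19]],[[-0.165,-0.14,0.4],[0,0,-0.19]],[[-0.165,-0.14,0.5],[0,0,-0.19]],[[-0.165,-0.14,0.6],[0,0,-0.19]],[[-0.165,-0.14,0.7],[0,0,-0.19]],[[-0.165,-0.14,0.8],[0,0,-0.19]],[[-0.165,-0.14,0.9],[0,0,-0.19]],[[-0.165,-0.14,1],[0,0,-0.19]]]'
python3 - <<'E'
from h import *
plan(.425,.2637,.02,172.2)
E
```

```text
clock: 5.35
position: [0.4253, 0.2644, 0.1106]
ee_rot: [0.069, 0.998, 0.0, 0.0]
ft_force: [-0.4, -0.0, 0.7]
grip_width: 0.997
grasp_force: 0.0
pos [0.4253 0.2644 0.1106] xdir deg 172.12 tilt [ 0.  0. -1.]
shift [ 0.002 -0.009  1.133] turn [ 0.    -0.    -0.002] F [-0.41 -0.    0.69] t 5.35 w 0.997
```

```bash
python3 -m inch '[[[0,0,0.12],[0,0,0]],[[0,0,0.24],[0,0,0]],[[0,0,0.36],[0,0,0]],[[0,-0.01,0.48],[0,0,0]],[[0,-0.01,0.6],[0,0,0]],[[0,-0.01,0.7],[0,0,0]],[[0,-0.01,0.8],[0,0,0]],[[0,-0.01,0.9],[0,0,0]],[[0,-0.01,1],[0,0,0]],[[0,-0.01,1],[0,0,0]]]' 0.9
python3 -m inch '[[[0,0,0.03],[0,0,0]],[[0,0,0.06],[0,0,0]],[[0,0,0.09],[0,0,0]],[[0,0,0.12],[0,0,0]],[[0,0,0.15],[0,0,0]],[[0,0,0.18],[0,0,0]],[[0,0,0.21],[0,0,0]],[[0,0,0.24],[0,0,0]],[[0,0,0.28],[0,0,0]],[[0,0,0.28],[0,0,0]]]' 0.85
```

```text
clock: 6.35
position: [0.4246, 0.2631, 0.0302]
ee_rot: [0.069, 0.998, -0.001, -0.001]
ft_force: [-0.3, -0.7, 0.0]
grip_width: 0.896
grasp_force: 0.0
clock: 7.35
position: [0.4249, 0.2634, 0.0084]
ee_rot: [0.069, 0.998, -0.0, -0.0]
ft_force: [-0.0, 0.1, -0.1]
grip_width: 0.851
grasp_force: 0.0
```

```bash
python3 -m inch '[[[0,0,0.01],[0,0,0]],[[0,0,0.02],[0,0,0]],[[0,0,0.03],[0,0,0]],[[0,0,0.04],[0,0,0]],[[0,0,0.05],[0,0,0]],[[0,0,0.06],[0,0,0]],[[0,0,0.07],[0,0,0]],[[0,0,0.07],[0,0,0]],[[0,0,0.07],[0,0,0]],[[0,0,0.07],[0,0,0]]]' 0.78
python3 - <<'E'
from h import *
im,C=take("side","s1.png")
cv2.imwrite("pics/s1c.png",cv2.resize(im[150:290,130:330],None,fx=3,fy=3))
E
```

```text
clock: 8.35
position: [0.4252, 0.2635, 0.0033]
ee_rot: [0.069, 0.998, 0.0, 0.0]
ft_force: [0.7, 0.5, 0.1]
grip_width: 0.785
grasp_force: 0.0
```

View pics/s1c.png

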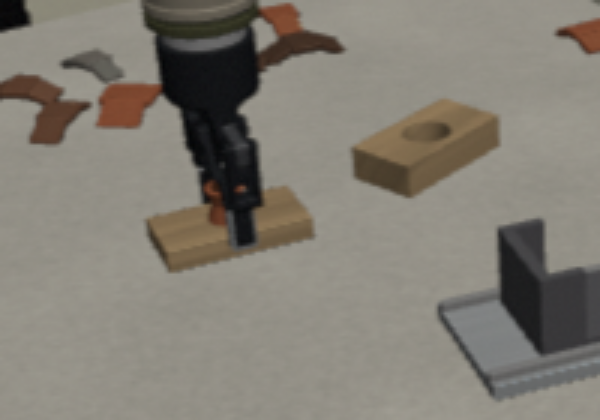

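The fingers straddle the board, with tips at crop (242,248). They still sit some 5–8 mm above the table, so I'll go a little lower and grip.

```bash
python3 -m inch '[[[0,0,0.01],[0,0,0]],[[0,0,0.02],[0,0,0]],[[0,0,0.03],[0,0,0]],[[0,0,0.04],[0,0,0]],[[0,0,0.05],[0,0,0]],[[0,0,0.06],[0,0,0]],[[0,0,0.06],[0,0,0]],[[0,0,0.06],[0,0,0]],[[0,0,0.06],[0,0,0]],[[0,0,0.06],[0,0,0]]]' 0.78
python3 -m inch '[[[0,0,0],[0,0,0]],[[0,0,0],[0,0,0]],[[0,0,0],[0,0,0]],[[0,0,0],[0,0,0]],[[0,0,0],[0,0,0]],[[0,0,0],[0,0,0]],[[0,0,0],[0,0,0]],[[0,0,-0.1],[0,0,0]],[[0,0,-0.2],[0,0,0]],[[0,0,-0.3],[0,0,0]]]' 0 70
```

```text
clock: 9.4
position: [0.4252, 0.2636, -0.0015]
ee_rot: [0.069, 0.998, 0.0, 0.0]
ft_force: [-0.5, -0.6, -0.3]
grip_width: 0.781
grasp_force: 0.0
clock: 10.4
position: [0.4251, 0.2634, 0.023]
ee_rot: [0.069, 0.998, -0.0, -0.0]
ft_force: [-0.3, -0.1, -6.2]
grip_width: 0.73
grasp_force: 78.5
```

Run:
```python
from h import *
plan(.458,.010,.055,168.2)
im,C=take("wrist")
for z in(.0445,):
  for c in blobs(wood(im),2000): print(np.round(rect(C,c,z),4), cv2.boundingRect(c))
```

```text
pos [0.4251 0.2634 0.023 ] xdir deg 172.11 tilt [-0. -0. -1.]
shift [-0.842 -3.081 -0.399] turn [-0.    -0.     0.087] F [-0.34 -0.1  -6.16] t 10.4 w 0.73
[  0.4171   0.2644 108.3552  62.1198  -7.8674] (222, 167, 214, 299)
```

```bash
for i in 1 2 3; do python3 -m inch '[[[-0.028,-0.1,-0.06],[0,0,0]],[[-0.056,-0.2,-0.12],[0,0,0]],[[-0.084,-0.3,-0.16],[0,0,0]],[[-0.112,-0.4,-0.16],[0,0,0]],[[-0.14,-0.5,-0.16],[0,0,0]],[[-0.168,-0.6,-0.16],[0,0,0]],[[-0.196,-0.7,-0.16],[0,0,0]],[[-0.224,-0.8,-0.16],[0,0,0]],[[-0.252,-0.9,-0.16],[0,0,0]],[[-0.28,-1,-0.16],[0,0,0]]]' >/dev/null; done
python3 - <<'E'
from h import *
plan(.458,.010,.055,168.2)
im,C=take("wrist","w2.png")
E
```

```text
pos [0.4589 0.0159 0.0608] xdir deg 172.12 tilt [-0.  0. -1.]
shift [ 0.001 -0.074  0.073] turn [ 0.    -0.     0.087] F [ 0.06 -0.41 -3.54] t 13.45 w 0.728
```

View pics/w2.png

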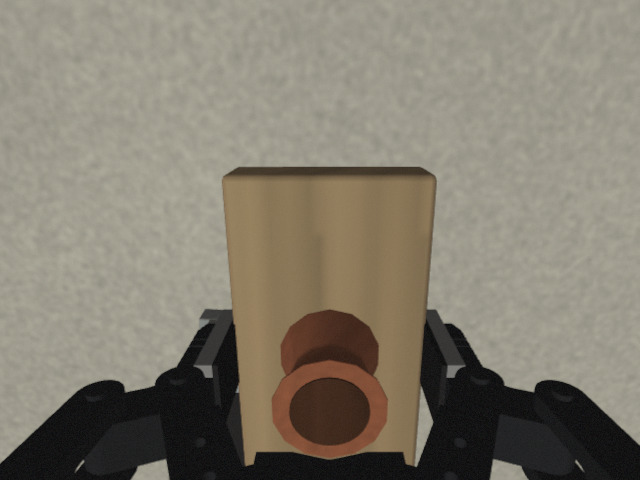

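The board is held square and centred, with its edges at x=223 and 436 and the neck at (329,410). Next I turn to the base's heading and feel the nest's -x wall with the board's end.

```bash
python3 -m inch '[[[0,-0.01,0.01],[0,0,0.02]],[[0,-0.03,0.02],[0,0,0.04]],[[0,-0.05,0.03],[0,0,0.06]],[[0,-0.074,0.04],[0,0,0.087]],[[0,-0.074,0.05],[0,0,0.087]],[[0,-0.074,0.06],[0,0,0.087]],[[0,-0.074,0.07],[0,0,0.087]],[[0,-0.074,0.073],[0,0,0.087]],[[0,-0.074,0.073],[0,0,0.087]],[[0,-0.074,0.073],[0,0,0.087]]]'
python3 -m inch '[[[-0.02,0,0],[0,0,0]],[[-0.04,0,0],[0,0,0]],[[-0.06,0,0],[0,0,0]],[[-0.08,0,0],[0,0,0]],[[-0.1,0,0],[0,0,0]],[[-0.11,0,0],[0,0,0]],[[-0.12,0,0],[0,0,0]],[[-0.13,0,0],[0,0,0]],[[-0.13,0,0],[0,0,0]],[[-0.13,0,0],[0,0,0]]]'
python3 -m inch '[[[-0.002,0,0],[0,0,0]],[[-0.004,0,0],[0,0,0]],[[-0.006,0,0],[0,0,0]],[[-0.008,0,0],[0,0,0]],[[-0.01,0,0],[0,0,0]],[[-0.012,0,0],[0,0,0]],[[-0.014,0,0],[0,0,0]],[[-0.016,0,0],[0,0,0]],[[-0.018,0,0],[0,0,0]],[[-0.02,0,0],[0,0,0]]]'
python3 - <<'E'
from h import *
plan(.458,.010,.055,168.2)
E
```

```text
clock: 14.5
position: [0.4581, 0.0107, 0.0551]
ee_rot: [0.103, 0.995, 0.0, 0.0]
ft_force: [-0.2, 0.5, -5.5]
grip_width: 0.732
grasp_force: 78.6
clock: 15.5
position: [0.4682, 0.0086, 0.055]
ee_rot: [0.103, 0.995, 0.0, -0.0]
ft_force: [-0.6, 0.6, -3.9]
grip_width: 0.73
grasp_force: 78.6
clock: 16.5
position: [0.4698, 0.0082, 0.0551]
ee_rot: [0.103, 0.995, 0.0, 0.0]
ft_force: [-1.2, 0.1, -4.8]
grip_width: 0.734
grasp_force: 78.6
pos [0.4698 0.0082 0.0551] xdir deg 168.2 tilt [ 0.  0. -1.]
shift [ 0.149 -0.009  0.001] turn [0. 0. 0.] F [-1.22  0.12 -4.81] t 16.5 w 0.734
```

Not yet touching (noise about 1 N), so I step on.

```bash
python3 -m inch '[[[-0.002,0,0],[0,0,0]],[[-0.004,0,0],[0,0,0]],[[-0.006,0,0],[0,0,0]],[[-0.008,0,0],[0,0,0]],[[-0.01,0,0],[0,0,0]],[[-0.012,0,0],[0,0,0]],[[-0.014,0,0],[0,0,0]],[[-0.016,0,0],[0,0,0]],[[-0.018,0,0],[0,0,0]],[[-0.018,0,0],[0,0,0]]]'
```

```text
clock: 17.5
position: [0.4703, 0.0082, 0.0548]
ee_rot: [0.103, 0.995, 0.0, -0.001]
ft_force: [-5.6, 2.0, -1.5]
grip_width: 0.729
grasp_force: 79.1
```

```bash
python3 -m inch '[[[-0.002,0,0],[0,0,0]],[[-0.004,0,0],[0,0,0]],[[-0.006,0,0],[0,0,0]],[[-0.008,0,0],[0,0,0]],[[-0.01,0,0],[0,0,0]],[[-0.012,0,0],[0,0,0]],[[-0.014,0,0],[0,0,0]],[[-0.016,0,0],[0,0,0]],[[-0.018,0,0],[0,0,0]],[[-0.018,0,0],[0,0,0]]]'
```

```text
clock: 18.5
position: [0.4703, 0.0082, 0.0544]
ee_rot: [0.103, 0.995, 0.0, -0.003]
ft_force: [-12.8, 3.7, 2.5]
grip_width: 0.727
grasp_force: 79.5
```

Firm contact: the wall stops the board at TCP (0.4703, 0.0082). Home is therefore 132 mm further along the rail at (0.5995, -0.0188), which matches the camera's (0.600, -0.019). Back off, up and over.

```bash
python3 -m inch '[[[0.04,0,0],[0,0,0]],[[0.1,0,0],[0,0,0]],[[0.15,0,-0.05],[0,0,0]],[[0.15,0,-0.1],[0,0,0]],[[0.15,0,-0.18],[0,0,0]],[[0.15,0,-0.26],[0,0,0]],[[0.15,0,-0.34],[0,0,0]],[[0.15,0,-0.4],[0,0,0]],[[0.15,0,-0.45],[0,0,0]],[[0.15,0,-0.45],[0,0,0]]]'
python3 -m inch '[[[-0.1,0,0],[0,0,0]],[[-0.2,0,0],[0,0,0]],[[-0.3,0,0],[0,0,0]],[[-0.4,0,0],[0,0,0]],[[-0.5,0,0],[0,0,0]],[[-0.6,0,0],[0,0,0]],[[-0.7,0,0],[0,0,0]],[[-0.8,0,0],[0,0,0]],[[-0.9,0,0],[0,0,0]],[[-1,0,0],[0,0,0]]]' >/dev/null
python3 - <<'E'
from h import *
plan(.5995,-.0188,.088,168.25)
E
```

```text
clock: 19.5
position: [0.4612, 0.0102, 0.0916]
ee_rot: [0.103, 0.995, 0.0, 0.0]
ft_force: [0.2, 0.8, -4.2]
grip_width: 0.73
grasp_force: 78.7
pos [ 0.5398 -0.0063  0.091 ] xdir deg 168.21 tilt [-0.  0. -1.]
shift [-0.762 -0.     0.038] turn [ 0.    -0.    -0.001] F [-0.11  0.07 -4.61] t 20.5 w 0.734
```

```bash
python3 -m inch '[[[-0.1,0,0],[0,0,0]],[[-0.2,0,0],[0,0,0]],[[-0.3,0,0],[0,0,0]],[[-0.4,0,0],[0,0,0]],[[-0.5,0,0],[0,0,0]],[[-0.6,0,0],[0,0,0]],[[-0.7,0,0.01],[0,0,0]],[[-0.765,0,0.02],[0,0,0]],[[-0.765,0,0.03],[0,0,0]],[[-0.765,0,0.03],[0,0,0]]]'
python3 - <<'E'
from h import *
plan(.5995,-.0188,.066,168.25)
im,C=take("top","t2.png")
cv2.imwrite("pics/t2c.png",cv2.convertScaleAbs(cv2.resize(im[160:320,260:420],None,fx=3.7,fy=3.7,interpolation=cv2.INTER_CUBIC),alpha=1.6))
E
```

```text
clock: 21.5
position: [0.5988, -0.0188, 0.0883]
ee_rot: [0.103, 0.995, -0.0, -0.0]
ft_force: [-0.6, -0.0, -4.5]
grip_width: 0.731
grasp_force: 78.6
pos [ 0.5988 -0.0188  0.0883] xdir deg 168.2 tilt [-0.001 -0.    -1.   ]
shift [-0.009  0.002  0.279] turn [-0.    -0.001 -0.001] F [-0.61 -0.04 -4.51] t 21.5 w 0.731
```

View pics/t2c.png

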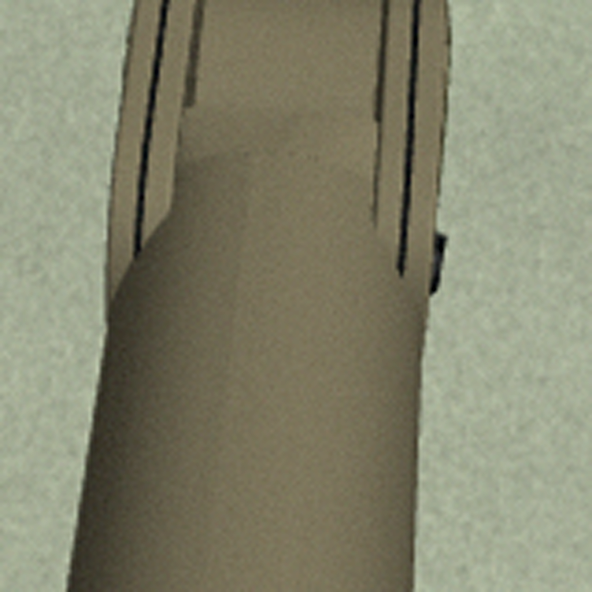

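The arm hides the nest from above, so I lower gently and read the force instead.

```bash
python3 -m inch '[[[-0.005,0,0.03],[0,0,0]],[[-0.005,0,0.06],[0,0,0]],[[-0.005,0,0.09],[0,0,0]],[[-0.005,0,0.12],[0,0,0]],[[-0.005,0,0.15],[0,0,0]],[[-0.005,0,0.18],[0,0,0]],[[-0.005,0,0.2],[0,0,0]],[[-0.005,0,0.22],[0,0,0]],[[-0.005,0,0.23],[0,0,0]],[[-0.005,0,0.23],[0,0,0]]]'
```

```text
clock: 22.55
position: [0.5994, -0.0188, 0.0702]
ee_rot: [0.103, 0.995, 0.0, -0.0]
ft_force: [0.3, 0.2, -5.0]
grip_width: 0.731
grasp_force: 78.6
```

```bash
python3 -m inch '[[[0,0,0.05],[0,0,0]],[[0,0,0.1],[0,0,0]],[[0,0,0.15],[0,0,0]],[[0,0,0.2],[0,0,0]],[[0,0,0.25],[0,0,0]],[[0,0,0.3],[0,0,0]],[[0,0,0.35],[0,0,0]],[[0,0,0.4],[0,0,0]],[[0,0,0.42],[0,0,0]],[[0,0,0.44],[0,0,0]]]'
python3 -m inch '[[[0,0,0.02],[0,0,0]],[[0,0,0.04],[0,0,0]],[[0,0,0.06],[0,0,0]],[[0,0,0.08],[0,0,0]],[[0,0,0.1],[0,0,0]],[[0,0,0.12],[0,0,0]],[[0,0,0.14],[0,0,0]],[[0,0,0.16],[0,0,0]],[[0,0,0.18],[0,0,0]],[[0,0,0.2],[0,0,0]]]'
```

```text
clock: 23.55
position: [0.5995, -0.0189, 0.0349]
ee_rot: [0.103, 0.995, 0.0, -0.0]
ft_force: [0.0, -0.7, -4.4]
grip_width: 0.729
grasp_force: 78.6
clock: 24.55
position: [0.5995, -0.0188, 0.0191]
ee_rot: [0.103, 0.995, 0.0, -0.0]
ft_force: [-11.7, 0.2, 17.9]
grip_width: 0.73
grasp_force: 81.3
```

```bash
python3 -m inch '[[[0,0,-0.01],[0,0,0]],[[0,0,-0.01],[0,0,0]],[[0,0,-0.01],[0,0,0]],[[0,0,-0.01],[0,0,0]],[[0,0,-0.01],[0,0,0]],[[0,0,-0.2],[0,0,0]],[[0,0,-0.4],[0,0,0]],[[0,0,-0.6],[0,0,0]],[[0,0,-0.8],[0,0,0]],[[0,0,-1],[0,0,0]]]' 0.95
python3 - <<'E'
from h import *
plan(.623,.2855,.11,198.3)
im,C=take("wrist","w3.png")
for c in blobs(wood(im),2000): print(np.round(rect(C,c,.04),4), cv2.boundingRect(c))
E
```

```text
clock: 25.55
position: [0.5997, -0.0188, 0.101]
ee_rot: [0.103, 0.995, 0.0, 0.001]
ft_force: [-0.3, 1.4, -1.1]
grip_width: 0.949
grasp_force: 0.0
pos [ 0.5997 -0.0188  0.101 ] xdir deg 168.2 tilt [ 0.001  0.    -1.   ]
shift [ 0.493  3.783 -0.11 ] turn [ 0.     0.001 -0.669] F [-0.3   1.41 -1.14] t 25.55 w 0.949
[ 5.996000e-01 -1.880000e-02  1.167627e+02  6.320720e+01 -1.172320e+01] (263, 151, 132, 212)
```

View pics/w3.png

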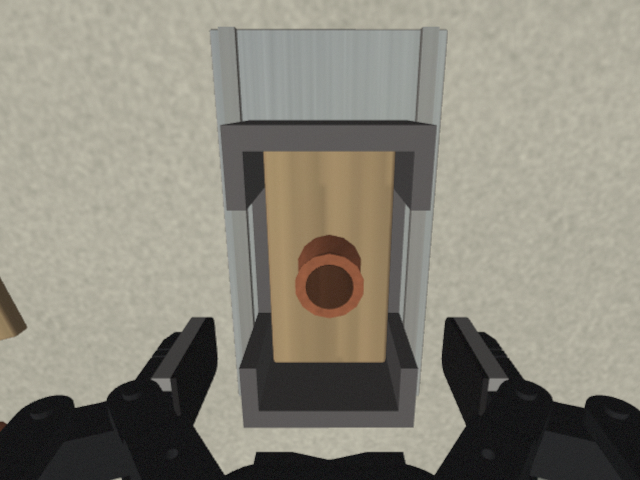

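The mount lies home and square, with its neck at (329,285) and its centre at (0.5996, -0.0188). On to the spacer.

```bash
for i in 1 2 3; do python3 -m inch '[[[0.012,0.1,-0.01],[0,0,0]],[[0.025,0.2,-0.02],[0,0,0]],[[0.038,0.3,-0.03],[0,0,0]],[[0.05,0.4,-0.04],[0,0,0]],[[0.062,0.5,-0.05],[0,0,0]],[[0.075,0.6,-0.06],[0,0,0]],[[0.088,0.7,-0.07],[0,0,0]],[[0.1,0.8,-0.08],[0,0,0]],[[0.112,0.9,-0.09],[0,0,0]],[[0.125,1,-0.1],[0,0,0]]]' >/dev/null; done
python3 -m inch '[[[0.012,0.08,0],[0,0,-0.067]],[[0.024,0.16,0],[0,0,-0.134]],[[0.036,0.24,0],[0,0,-0.2]],[[0.048,0.32,0],[0,0,-0.268]],[[0.06,0.4,0],[0,0,-0.335]],[[0.072,0.48,0],[0,0,-0.4]],[[0.084,0.56,0],[0,0,-0.47]],[[0.096,0.64,0],[0,0,-0.535]],[[0.108,0.72,0],[0,0,-0.6]],[[0.12,0.78,0],[0,0,-0.669]]]'
python3 - <<'E'
from h import *
im,C=take("wrist","w4.png")
for c in blobs(wood(im),4000):
    r=rect(C,c,.03);print(np.round(r,4), cv2.boundingRect(c)); plan(r[0],r[1],.05,180+r[4])
E
```

```text
clock: 29.6
position: [0.6225, 0.2861, 0.1231]
ee_rot: [-0.16, 0.987, 0.0, -0.0]
ft_force: [0.6, 0.4, -0.1]
grip_width: 0.95
grasp_force: 0.0
[  0.6216   0.2852 120.4836  63.2806  18.344 ] (272, 140, 115, 195)
pos [0.6222 0.287  0.123 ] xdir deg -161.32 tilt [-0.     0.001 -1.   ]
shift [ 0.015 -0.02   0.912] turn [0.001 0.    0.007] F [-1.08  1.62  0.3 ] t 29.65 w 0.948
```

```bash
python3 -m inch '[[[0.012,-0.02,0.1],[0,0,0]],[[0.012,-0.02,0.2],[0,0,0]],[[0.012,-0.02,0.3],[0,0,0]],[[0.012,-0.02,0.4],[0,0,0]],[[0.012,-0.02,0.5],[0,0,0]],[[0.012,-0.02,0.6],[0,0,0]],[[0.012,-0.02,0.7],[0,0,0]],[[0.012,-0.02,0.8],[0,0,0]],[[0.012,-0.02,0.9],[0,0,0]],[[0.012,-0.02,1],[0,0,0]]]' 0.9
python3 -m inch '[[[0,0,0.05],[0,0,0]],[[0,0,0.1],[0,0,0]],[[0,0,0.15],[0,0,0]],[[0,0,0.2],[0,0,0]],[[0,0,0.25],[0,0,0]],[[0,0,0.3],[0,0,0]],[[0,0,0.35],[0,0,0]],[[0,0,0.4],[0,0,0]],[[0,0,0.45],[0,0,0]],[[0,0,0.49],[0,0,0]]]' 0.85
```

```text
clock: 30.65
position: [0.6221, 0.2835, 0.0424]
ee_rot: [-0.159, 0.987, 0.0, 0.0]
ft_force: [-0.2, -1.0, -0.1]
grip_width: 0.901
grasp_force: 0.0
clock: 31.65
position: [0.6221, 0.2834, 0.0034]
ee_rot: [-0.159, 0.987, 0.0, -0.0]
ft_force: [-0.6, -0.2, -0.4]
grip_width: 0.851
grasp_force: 0.0
```

```bash
python3 -m inch '[[[0,0,0],[0,0,0]],[[0,0,0],[0,0,0]],[[0,0,0],[0,0,0]],[[0,0,0],[0,0,0]],[[0,0,0],[0,0,0]],[[0,0,0],[0,0,0]],[[0,0,-0.1],[0,0,0]],[[0,0,-0.3],[0,0,0]],[[0,0,-0.6],[0,0,0]],[[0,0,-0.9],[0,0,0]]]' 0 70
python3 - <<'E'
from h import *
o=manip.get_obs();u=.0187
im,C=take("wrist","w5.png")
plan(.5995,-.0188,.12,168.3)
for c in blobs(wood(im),4000):
    P=c[:,0]; print(np.round(rect(C,c,o["position"][2]-.004+.03),4), cv2.boundingRect(c))
E
```

```text
clock: 32.65
position: [0.6224, 0.2835, 0.0781]
ee_rot: [-0.159, 0.987, 0.0, 0.0]
ft_force: [0.3, -0.1, -1.5]
grip_width: 0.732
grasp_force: 78.2
pos [0.6246 0.2845 0.0831] xdir deg -161.71 tilt [ 0.006  0.004 -1.   ]
shift [ 1.484 -3.5   -0.477] turn [0.004 0.008 0.667] F [3.37 0.73 2.05] t 32.7 w 0.734
[  0.6127   0.2801 104.2894  63.7418  18.3202] (216, 169, 227, 298)
```

View pics/w5.png

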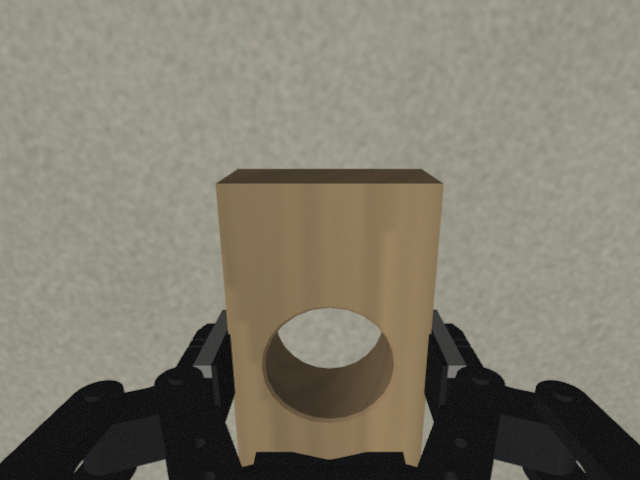

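The spacer is held square, with its hole at (328,364) and its far edge at row 184. I'll work out its offset in the hand and compare it with the mount's.

Run:
```python
from h import *
p=manip.camera_params("wrist");C=(240/np.tan(np.radians(p["fov_y"]/2)),p["cx"],p["cy"],np.array(p["T_tool_cam"]))
for n,fn,z in (("mount","w2.png",-.0215),("spacer","w5.png",-.0266)):
    im=cv2.imread("pics/"+fn); g=cv2.GaussianBlur(im,(3,3),0)[...,2].astype(int)
    col=g[150:210,300:360].mean(1); r=150+np.argmax(np.diff(col))+.5+.5
    print(n,r,cast(C,(329,r),z).round(4))
print(cast(C,(328.5,364),-.0266))
im=cv2.imread("pics/w5.png")
plan(.5995,-.0188,.12,168.3)
```

```text
mount 176.0 [[ 0.0597 -0.0003 -0.0215]]
spacer 184.0 [[ 0.0583 -0.0003 -0.0266]]
[[ 0.00031927 -0.00041949 -0.0266    ]]
pos [0.6246 0.2845 0.0831] xdir deg -161.71 tilt [ 0.006  0.004 -1.   ]
shift [ 1.484 -3.5   -0.477] turn [0.004 0.008 0.667] F [3.37 0.73 2.05] t 32.7 w 0.734
```

```bash
for i in 1 2 3; do python3 -m inch '[[[0.04,-0.1,-0.04],[0,0,0]],[[0.08,-0.2,-0.08],[0,0,0]],[[0.12,-0.3,-0.12],[0,0,0]],[[0.16,-0.4,-0.15],[0,0,0]],[[0.2,-0.5,-0.18],[0,0,0]],[[0.24,-0.6,-0.18],[0,0,0]],[[0.28,-0.7,-0.18],[0,0,0]],[[0.32,-0.8,-0.18],[0,0,0]],[[0.36,-0.9,-0.18],[0,0,0]],[[0.4,-1,-0.18],[0,0,0]]]' >/dev/null; done
python3 - <<'E'
from h import *
plan(.5987,-.0186,.115,168.25)
E
```

```text
pos [0.6063 0.0247 0.1189] xdir deg -161.69 tilt [-0.  0. -1.]
shift [ 0.26  -0.484  0.049] turn [ 0.    -0.     0.668] F [-0.34 -0.33 -1.55] t 35.7 w 0.735
```

```bash
python3 -m inch '[[[0.03,-0.06,0.01],[0,0,0.08]],[[0.06,-0.12,0.02],[0,0,0.16]],[[0.1,-0.18,0.03],[0,0,0.25]],[[0.13,-0.24,0.04],[0,0,0.34]],[[0.16,-0.3,0.049],[0,0,0.42]],[[0.2,-0.37,0.049],[0,0,0.5]],[[0.23,-0.44,0.049],[0,0,0.58]],[[0.26,-0.484,0.049],[0,0,0.668]],[[0.26,-0.484,0.049],[0,0,0.668]],[[0.26,-0.484,0.049],[0,0,0.668]]]'
python3 - <<'E'
from h import *
plan(.5987,-.0186,.065,168.25)
E
```

```text
clock: 36.7
position: [0.5988, -0.0178, 0.1151]
ee_rot: [0.101, 0.995, 0.0, -0.0]
ft_force: [0.3, -0.3, -0.9]
grip_width: 0.734
grasp_force: 78.4
pos [ 0.5988 -0.0178  0.1151] xdir deg 168.36 tilt [ 0.  0. -1.]
shift [-0.001 -0.01   0.626] turn [ 0.    -0.     0.002] F [ 0.33 -0.34 -0.88] t 36.7 w 0.734
```

```bash
python3 -m inch '[[[0,-0.009,0.07],[0,0,0.002]],[[0,-0.009,0.14],[0,0,0.002]],[[0,-0.009,0.21],[0,0,0.002]],[[0,-0.009,0.28],[0,0,0.002]],[[0,-0.009,0.35],[0,0,0.002]],[[0,-0.009,0.42],[0,0,0.002]],[[0,-0.009,0.47],[0,0,0.002]],[[0,-0.009,0.51],[0,0,0.002]],[[0,-0.009,0.55],[0,0,0.002]],[[0,-0.009,0.58],[0,0,0.002]]]'
```

```text
clock: 37.7
position: [0.5987, -0.0185, 0.0685]
ee_rot: [0.103, 0.995, 0.0, 0.0]
ft_force: [-0.2, -1.1, -2.0]
grip_width: 0.738
grasp_force: 78.4
```

In free, with no force. Home is at TCP z ≈ 0.0434, so I lower slightly past it.

```bash
python3 -m inch '[[[0,0,0.04],[0,0,0]],[[0,0,0.08],[0,0,0]],[[0,0,0.12],[0,0,0]],[[0,0,0.16],[0,0,0]],[[0,0,0.2],[0,0,0]],[[0,0,0.23],[0,0,0]],[[0,0,0.26],[0,0,0]],[[0,0,0.29],[0,0,0]],[[0,0,0.31],[0,0,0]],[[0,0,0.325],[0,0,0]]]'
```

```text
clock: 38.7
position: [0.5986, -0.0185, 0.0435]
ee_rot: [0.103, 0.995, 0.0, -0.0]
ft_force: [-8.8, 0.1, 18.8]
grip_width: 0.734
grasp_force: 81.0
```

```bash
python3 -m inch '[[[0,0,-0.01],[0,0,0]],[[0,0,-0.01],[0,0,0]],[[0,0,-0.01],[0,0,0]],[[0,0,-0.01],[0,0,0]],[[0,0,-0.01],[0,0,0]],[[0,0,-0.2],[0,0,0]],[[0,0,-0.4],[0,0,0]],[[0,0,-0.6],[0,0,0]],[[0,0,-0.8],[0,0,0]],[[0,0,-1],[0,0,0]]]' 0.95
python3 - <<'E'
from h import *
plan(.561,-.259,.12,183)
im,C=take("wrist","w6.png")
for c in blobs(wood(im),2000): print(np.round(rect(C,c,.07),4), cv2.boundingRect(c))
E
```

```text
clock: 39.7
position: [0.5991, -0.0186, 0.1251]
ee_rot: [0.103, 0.995, 0.0, 0.001]
ft_force: [-0.5, 0.0, 0.6]
grip_width: 0.945
grasp_force: 0.0
pos [ 0.5991 -0.0186  0.1251] xdir deg 168.15 tilt [ 0.002  0.    -1.   ]
shift [-0.151 -3.039  0.062] turn [ 0.001  0.002 -0.33 ] F [-0.47  0.    0.61] t 39.7 w 0.945
[  0.573   -0.1718  62.1457  24.393  -25.5663] (0, 218, 49, 111)
[ 5.992000e-01 -1.860000e-02  1.211081e+02  6.407100e+01 -1.183350e+01] (261, 148, 137, 225)
```

View pics/w6.png

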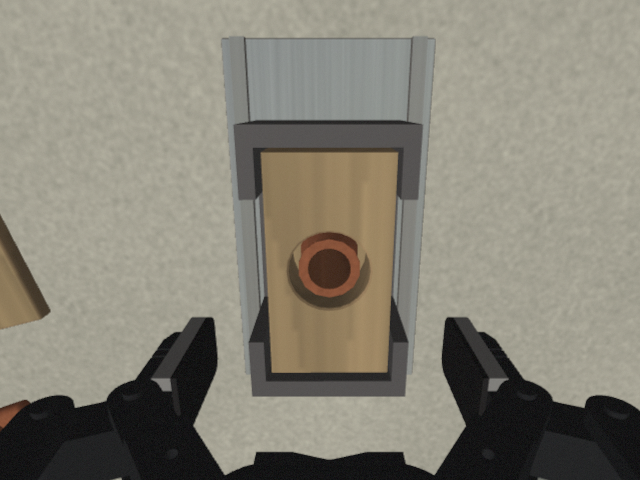

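The spacer is home, with the neck showing in its hole at (329,268) and its centre at (0.5992, -0.0186). Now the cover.

```bash
for i in 1 2; do python3 -m inch '[[[-0.005,-0.1,0],[0,0,0]],[[-0.01,-0.2,0],[0,0,0]],[[-0.015,-0.3,0],[0,0,0]],[[-0.02,-0.4,0],[0,0,0]],[[-0.025,-0.5,0],[0,0,0]],[[-0.03,-0.6,0],[0,0,0]],[[-0.035,-0.7,0],[0,0,0]],[[-0.04,-0.8,0],[0,0,0]],[[-0.045,-0.9,0],[0,0,0]],[[-0.05,-1,0],[0,0,0]]]' >/dev/null; done
python3 -m inch '[[[-0.005,-0.12,0],[0,0,-0.04]],[[-0.01,-0.24,0],[0,0,-0.08]],[[-0.015,-0.36,0],[0,0,-0.12]],[[-0.02,-0.48,0],[0,0,-0.16]],[[-0.025,-0.6,0],[0,0,-0.2]],[[-0.03,-0.72,0],[0,0,-0.24]],[[-0.04,-0.84,0],[0,0,-0.28]],[[-0.05,-0.94,0],[0,0,-0.33]],[[-0.05,-1,0],[0,0,-0.33]],[[-0.05,-1,0],[0,0,-0.33]]]' 0.9
python3 - <<'E'
from h import *
im,C=take("wrist","w7.png")
for c in blobs(wood(im),4000):
    r=rect(C,c,.012);print(np.round(r,4), cv2.boundingRect(c)); plan(r[0],r[1],-.004,180+r[4])
E
```

```text
clock: 42.75
position: [0.5607, -0.2569, 0.1227]
ee_rot: [-0.025, 1.0, -0.0, -0.0]
ft_force: [-0.2, 0.4, -0.1]
grip_width: 0.901
grasp_force: 0.0
[  0.5582  -0.259  118.1972  62.7369   2.9736] (273, 137, 106, 181)
pos [ 0.561  -0.2561  0.1227] xdir deg -177.08 tilt [-0.  0. -1.]
shift [ 0.037 -0.035  1.583] turn [ 0.    -0.    -0.001] F [-0.01  0.79  0.66] t 42.8 w 0.903
```

```bash
python3 -m inch '[[[0.01,-0.033,0.1],[0,0,0]],[[0.013,-0.033,0.2],[0,0,0]],[[0.013,-0.033,0.3],[0,0,0]],[[0.013,-0.033,0.4],[0,0,0]],[[0.013,-0.033,0.5],[0,0,0]],[[0.013,-0.033,0.6],[0,0,0]],[[0.013,-0.033,0.7],[0,0,0]],[[0.013,-0.033,0.8],[0,0,0]],[[0.013,-0.033,0.9],[0,0,0]],[[0.013,-0.033,1],[0,0,0]]]' 0.85
python3 -m inch '[[[0,0,0.08],[0,0,0]],[[0,0,0.16],[0,0,0]],[[0,0,0.24],[0,0,0]],[[0,0,0.32],[0,0,0]],[[0,0,0.4],[0,0,0]],[[0,0,0.46],[0,0,0]],[[0,0,0.52],[0,0,0]],[[0,0,0.55],[0,0,0]],[[0,0,0.57],[0,0,0]],[[0,0,0.575],[0,0,0]]]' 0.8
```

```text
clock: 43.8
position: [0.5602, -0.2586, 0.042]
ee_rot: [-0.026, 1.0, 0.0, 0.0]
ft_force: [-0.8, 0.2, -0.3]
grip_width: 0.854
grasp_force: 0.0
clock: 44.8
position: [0.5603, -0.2586, -0.0033]
ee_rot: [-0.026, 1.0, 0.0, 0.0]
ft_force: [0.3, 0.1, -0.6]
grip_width: 0.8
grasp_force: 0.0
```

```bash
python3 -m inch '[[[0,0,0],[0,0,0]],[[0,0,0],[0,0,0]],[[0,0,0],[0,0,0]],[[0,0,0],[0,0,0]],[[0,0,0],[0,0,0]],[[0,0,0],[0,0,0]],[[0,0,-0.1],[0,0,0]],[[0,0,-0.3],[0,0,0]],[[0,0,-0.6],[0,0,0]],[[0,0,-0.9],[0,0,0]]]' 0 50
python3 -m inch '[[[0,0.1,-0.06],[0,0,0]],[[0,0.2,-0.12],[0,0,0]],[[-0.01,0.3,-0.18],[0,0,0]],[[-0.02,0.4,-0.25],[0,0,0]],[[-0.03,0.5,-0.32],[0,0,0]],[[-0.05,0.6,-0.4],[0,0,0]],[[-0.07,0.7,-0.45],[0,0,0]],[[-0.09,0.8,-0.5],[0,0,0]],[[-0.11,0.9,-0.55],[0,0,0]],[[-0.13,1,-0.58],[0,0,0]]]'
python3 - <<'E'
from h import *
im,_=take("wrist","w8.png")
p=manip.camera_params("wrist");C=(240/np.tan(np.radians(p["fov_y"]/2)),p["cx"],p["cy"],np.array(p["T_tool_cam"]))
g=cv2.GaussianBlur(im,(3,3),0)[...,2].astype(int); col=g[150:230,300:360].mean(1); r=150+np.argmax(np.diff(col))+1
for c in blobs(wood(im),4000): print(cv2.boundingRect(c), np.round(rect(C,c,-.0153),4))
print(r,cast(C,(329,r),-.0153).round(4))
plan(.5995,-.0186,.115,168.25)
E
```

```text
clock: 45.8
position: [0.5601, -0.2586, 0.0704]
ee_rot: [-0.026, 1.0, 0.0, -0.0]
ft_force: [0.2, -0.6, -1.9]
grip_width: 0.733
grasp_force: 54.8
clock: 46.8
position: [0.5666, -0.1775, 0.1155]
ee_rot: [-0.026, 1.0, 0.0, 0.0]
ft_force: [0.2, 0.7, -0.6]
grip_width: 0.733
grasp_force: 54.9
(508, 227, 132, 217) [-4.60000e-03  8.55000e-02  8.70700e+01  4.44309e+01 -1.29512e+01]
(227, 164, 205, 301) [ 5.100000e-03 -1.000000e-04  1.143803e+02  6.205990e+01  1.740000e-02]
169 [[ 0.0608 -0.0001 -0.0153]]
pos [ 0.5672 -0.1758  0.1157] xdir deg -176.9 tilt [ 0.001  0.001 -1.   ]
shift [-0.51   1.941  0.01 ] turn [0.001 0.001 0.33 ] F [ 1.3   0.79 -0.78] t 46.85 w 0.729
```

View pics/w8.png

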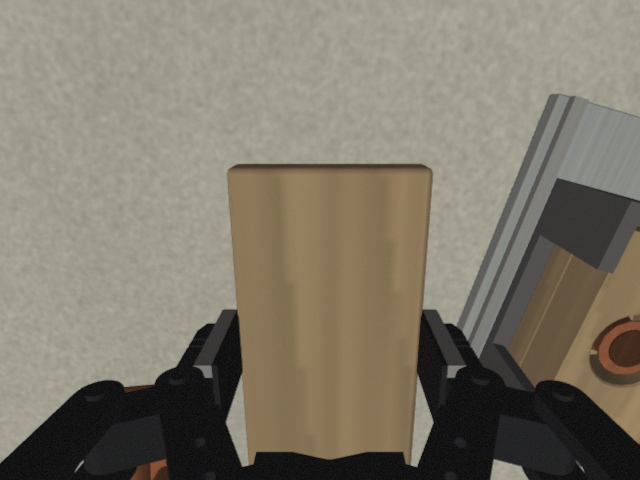

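The cover is held square, with its far edge at row 169 (about 1 mm towards the robot in the hand). I place it with that offset removed.

```bash
python3 -m inch '[[[-0.026,0.1,0],[0,0,0]],[[-0.052,0.2,0],[0,0,0]],[[-0.078,0.3,0],[0,0,0]],[[-0.104,0.4,0],[0,0,0]],[[-0.13,0.5,0],[0,0,0]],[[-0.156,0.6,0],[0,0,0]],[[-0.182,0.7,0],[0,0,0]],[[-0.21,0.8,0],[0,0,0]],[[-0.235,0.9,0],[0,0,0]],[[-0.26,1,0],[0,0,0]]]' >/dev/null
python3 -m inch '[[[-0.03,0.12,0],[0,0,0.04]],[[-0.06,0.24,0],[0,0,0.08]],[[-0.09,0.36,0],[0,0,0.12]],[[-0.12,0.48,0],[0,0,0.16]],[[-0.16,0.6,0],[0,0,0.21]],[[-0.2,0.72,0],[0,0,0.26]],[[-0.23,0.82,0],[0,0,0.3]],[[-0.25,0.9,0],[0,0,0.33]],[[-0.25,0.92,0],[0,0,0.33]],[[-0.25,0.92,0],[0,0,0.33]]]'
python3 - <<'E'
from h import *
plan(.6003,-.0189,.0695,168.25)
E
```

```text
clock: 48.85
position: [0.5991, -0.0223, 0.115]
ee_rot: [0.103, 0.995, 0.0, -0.0]
ft_force: [-1.1, -0.2, -1.1]
grip_width: 0.737
grasp_force: 54.8
pos [ 0.5991 -0.0223  0.115 ] xdir deg 168.23 tilt [-0.  0. -1.]
shift [-0.007  0.045  0.569] turn [-0.    -0.    -0.001] F [-1.12 -0.24 -1.13] t 48.85 w 0.737
```

```bash
python3 -m inch '[[[-0.007,0.02,0],[0,0,0]],[[-0.01,0.045,0.05],[0,0,0]],[[-0.01,0.045,0.1],[0,0,0]],[[-0.01,0.045,0.15],[0,0,0]],[[-0.01,0.045,0.2],[0,0,0]],[[-0.01,0.045,0.25],[0,0,0]],[[-0.01,0.045,0.3],[0,0,0]],[[-0.01,0.045,0.35],[0,0,0]],[[-0.01,0.045,0.38],[0,0,0]],[[-0.01,0.045,0.4],[0,0,0]]]'
python3 -m inch '[[[0,0,0.03],[0,0,0]],[[0,0,0.06],[0,0,0]],[[0,0,0.08],[0,0,0]],[[0,0,0.1],[0,0,0]],[[0,0,0.12],[0,0,0]],[[0,0,0.14],[0,0,0]],[[0,0,0.16],[0,0,0]],[[0,0,0.18],[0,0,0]],[[0,0,0.2],[0,0,0]],[[0,0,0.215],[0,0,0]]]'
```

```text
clock: 49.85
position: [0.6006, -0.0193, 0.0828]
ee_rot: [0.103, 0.995, 0.0, -0.0]
ft_force: [0.2, 0.6, -0.7]
grip_width: 0.732
grasp_force: 54.8
clock: 50.85
position: [0.6007, -0.0193, 0.067]
ee_rot: [0.103, 0.995, 0.0, -0.0]
ft_force: [-10.7, 1.1, 21.7]
grip_width: 0.732
grasp_force: 57.4
```

It meets resistance at z = 0.067, exactly home. Release, rise and check.

```bash
python3 -m inch '[[[0,0,-0.01],[0,0,0]],[[0,0,-0.01],[0,0,0]],[[0,0,-0.01],[0,0,0]],[[0,0,-0.01],[0,0,0]],[[0,0,-0.01],[0,0,0]],[[0,0,-0.2],[0,0,0]],[[0,0,-0.4],[0,0,0]],[[0,0,-0.6],[0,0,0]],[[0,0,-0.8],[0,0,0]],[[0,0,-1],[0,0,0]]]' 0.95
python3 - <<'E'
from h import *
pose(manip.get_obs())
im,C=take("wrist","w9.png"); s,_=take("side","s9.png")
for c in blobs(wood(im),2000): print(np.round(rect(C,c,.082),4), cv2.boundingRect(c))
a=cv2.resize(s[170:300,250:420],(523,400)); b=cv2.resize(im,(533,400))[:, 130:400]
cv2.imwrite("pics/fin.png",np.hstack([a,b]))
E
```

```text
clock: 51.85
position: [0.6011, -0.0194, 0.1485]
ee_rot: [0.103, 0.995, 0.0, 0.001]
ft_force: [-0.2, 1.3, -0.0]
grip_width: 0.95
grasp_force: 0.0
pos [ 0.6011 -0.0194  0.1485] xdir deg 168.15 tilt [ 0.002  0.    -1.   ]
[ 5.977000e-01 -1.860000e-02  1.202892e+02  6.331710e+01 -1.183490e+01] (265, 139, 129, 216)
```

View pics/fin.png

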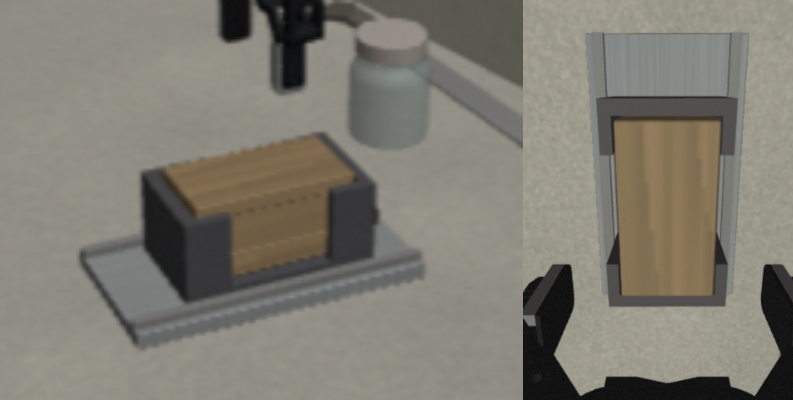

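The stack sits flat and square. The cover stands just above the walls, at (260,170) in the side half, and the fingers are clear.

```bash
python3 -c "
from workcell import manip
print(manip.hand_in())"
```

```text
the job is handed in; nothing more can be done
None
```

The mount, spacer and cover are packed home in the nest and released, handed in at about 52 s of the 72 s allowed; the hand-in gave no verdict.

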